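# Nip a crystal lump in the contact clamp and hold the lever at four clicks

### The job

Prepare the metal crystal lump lying in the resistance tester's contact clamp for its reading: gently slide the clamp's jaw, the part with the black tab, along its rods until the lump is nipped between the jaw and the sprung copper pad, and leave the jaw there. Then pull the knobbed lever round exactly four clicks, never a fifth: it springs back when let go, so finish while still holding the lever at the fourth click, with the lump gripped. Leave everything else on the bench where it is.

Things in the scene. Friction and masses are not known exactly. Their poses are not given: they have to be found in the camera images.
- clamp: Tester's clamp, fixed: grey plate 170 x 295 x 12 mm, on it from left to right: end block, jaw on two rods, white V cradle with the lump, copper pad, grey head casting (top 80 mm up) with the lever, grey meter case (70 mm high, y -290 to -175, x -20 to 110 mm). Origin on the bench, 16 mm left of the cradle's middle; x away from the robot, y left along the rods. Clamping axis: x = 0, 50 mm up.
- jaw (a joint): Travel of the jaw (m): 0 open to 0.060; grows as it slides along the clamp's -y towards the pad. It rubs with about 8 N and stays where it is left. At value q its copper face is at clamp y = 62 mm - q; with the lump against the untouched pad it meets the lump at 0.047. Starts between 0 and 0.022.
- jaw_handle (a point): On the jaw's black tab, an upright block 20 (clamp x) x 16 mm (clamp y), top 115 mm up; this point is on its middle, 15 mm below its top, 32 mm behind the jaw's face. The jaw's upright (50 mm wide, 78 mm high) stands 4 mm in front of the tab towards the lump: keep the fingertips above 80 mm and take the tab across clamp x.
- pad: Sprung copper pad facing the jaw, diameter 36 mm; origin at the centre of its front, at clamp y = -47 mm when untouched. Gives way along clamp -y up to 8 mm, pressing back with 1 N + 0.9 N per mm, then stops hard. Every click of the lever pushes its spring 1 mm towards the jaw: 0.9 N more on a nipped lump.
- lump: The lump to test: rough, dark shiny round metal bar, 32 mm diameter, 62 mm long, 0.24 to 0.48 kg, lying along clamp y in the V cradle; origin at its centre, 50 mm up. Starts 4 to 12 mm short of the pad and slides in the slippery cradle under 0.5 to 2 N. Brittle: over 20 N from the pad cracks it.
- lever (a joint): Lever angle (rad): 0 at rest, to 1.12; grows clockwise seen from above about lever_pivot. Ball drops over crests at 0.08, 0.24, 0.40, 0.56 (fourth click), 0.72 (fifth); notches at 0.16, 0.32, 0.48, 0.64. Felt at the knob: 6 to 9 N on leaving a notch, falling over the crest to 0 to 3 N just before the next notch, then a sharp rise. Let go, it springs back to 0.
- lever_knob (a point): Middle of the lever's upright black round knob, diameter 24 mm, 103 to 141 mm above the bench; this point is 122 mm up, 130 mm from the pivot axis. At rest at clamp x = -99, y = -179 mm (the lever points to the front right); pulled, it moves round to the front and left.
- lever_pivot (a point): Point on the lever's upright pivot axis at the knob's height, 122 mm above the bench, at clamp x = 0, y = -95 mm.
- spare_lump: Bystander: another crystal lump, diameter 34 x 52 mm, lying on the bench in front of the clamp; origin at its centre.
- short_lump: Bystander: a short crystal lump, diameter 36 x 40 mm, lying to the right; origin at its centre.
- reference_bar: Bystander: turned steel bar, diameter 22 x 45 mm, standing in front of the clamp; origin at its underside.
- caliper: Bystander: digital caliper lying to the left, 225 mm long, 14 mm thick; origin at its underside.
- brush: Bystander: hand brush lying to the right; origin at its underside.
- jar: Bystander: sample jar, diameter 58 x 75 mm, at the left rear; origin at its underside.
Not all that is in view belongs to the job. Leave any blue look-alike of the lump alone.

How it is judged:
On the way, in this order (a step that is already met when the one before it is completed fails the run):
1. the jaw is slid shut: the lump is nipped between the jaw's copper face and the sprung pad (over 1.5 N on each) while the lever is still short of its first click (contact force between each of pad, jaw and lump above 1.5 N and z of lump in the frame of clamp between 0.045 and 0.056 m and value of joint lever below 0.08 rad), for 0.2 s.
2. the lever is past its fourth click with the lump still nipped (contact force between pad and lump above 2.5 N and contact force between jaw and lump above 1 N and value of joint lever above 0.565 rad), for 0.1 s.
At the end, for the whole second after the job is handed in: The fingers still hold the lever (over 1 N on it) at rest between its fourth and fifth click (0.57 to 0.71 rad), and the lump lies in the cradle gripped between pad (over 2.5 N) and jaw (over 1 N) (value of joint lever between 0.57 and 0.71 rad and velocity of joint lever between -0.05 and 0.05 rad/s and contact force between the fingers and lever above 1 N and linear speed of lump below 0.02 m/s and contact force between pad and lump above 2.5 N and contact force between jaw and lump above 1 N and z of lump in the frame of clamp between 0.045 and 0.056 m); the arm keeps its last pose, push and grip.
It fails at once if the lever is pulled past the fifth click (value of joint lever above 0.73 rad).
It fails at once if the lump is squeezed hard enough to crack (over 20 N from the pad) (contact force between pad and lump above 20 N).
It fails at once if a bystander (spare or short lump, reference bar, caliper, brush, jar) is moved over 20 mm (distance of any of spare_lump, short_lump, reference_bar, caliper, brush, jar from where it was at the start of the episode above 0.02 m).
It also fails if it takes over 72 s, if anything falls off the work surface, if the arm or the gripper's body presses on something with over 40 N, if the wrist force passes 120 N, or if a joint passes its speed limit or range.

### The arm

A 6-joint arm with a two-finger parallel gripper is mounted at the origin on the work surface. World frame = base frame: x ahead of the robot, y to its left, z up, the work surface at z = 0. Lengths are in m, angles in rad, forces in N, time in s.
With the tool pointing down it reaches from about 0.225 to 0.875 m from the base axis. Payload 3.4 kg.
Tool frame: the origin (TCP) lies on the centre line of the jaws, within the pads' length; the fingertips stand 19 mm ahead of it and the grasp point (between the pads) is the TCP; z points along the fingers, y is the line along which they close (so a half turn about z gives the same grasp; the last joint's range is limited). The gripper opens to 85 mm and grips with 20 to 120 N. Pads are 22 mm wide; open, the fingers measure 114 mm over their backs; the gripper's body (76 mm by 85 mm) begins 54 mm behind the grasp point. The pads swing forward as they close: fully open they stand 13 mm farther back than shut.
Start: joints at [1.032, 0.276, 1.505, -0, 1.361, -0.121], TCP at [0.233, 0.526, 0.25] pointing down, gripper open.
Joint ranges: [-2.89, 2.89], [-0.75, 2.08], [0.22, 2.7], [-1.18, 4.32], [0.11, 2.71], [-2.7, 2.7]. Speed limits (rad/s): [2.57, 2.57, 3.14, 3.14, 3.14, 3.14].

### API

Orientations are given as a unit quaternion [x, y, z, w].
In Python, from plant import readout, camera, order gives the robot as it stands. The module is installed in compiled form; this text tells all that it offers.
- The arm moves only by the tool apply_moves, never from a script. Its argument "rows" is a list that holds one entry, the list of rows, each a list of 6 numbers: the shift along the world's x, y, z in m, then the turn, a rotation vector about the world's x, y, z in rad. In form: [[[dx, dy, dz, rx, ry, rz], ...]]. A call has 1 to 10 rows; each row shifts and turns the commanded pose from where the row before left it; what a row does not reach is not made up. A row lasts 1/8 s, in which the tool goes at most 62.5 mm and 10.7 degrees, less where a joint would pass 70% of its speed; a pose out of reach is approached as far as the arm can. A call is refused whole if a number of a shift passes 0.0625 or a number of a turn 0.188, either way. A call with a gripper value outside its range is refused whole. "grip" is the finger opening in m, from 0 to 0.0854, set as the call begins (left out, the last holds). The fingers move at their own pace and stop on an object; the grip force is fixed at half the most. Time passes only in rows, so rows that do not move let the fingers close. It gives the time, the measured TCP pose, the force, the opening and the grip force at its end, in the units of the state.
- readout.state(): the state, without advancing time (a new reading comes with each control period).
- camera(name): name is "scene" or "top" or "wrist"; returns a dict with "image" (420x560x3 uint8, red, green, blue), "z_map" (420x560 float32, m along the optical axis (not along the pixel's ray), 0 where there is no reading), "intrinsics" (3x3 intrinsics, pixels), "rvec" (rotation vector, rad) and "tvec" (3), from world to camera coordinates, as OpenCV has them. Camera axes: x right, y down, z forward; pixel columns grow to the right and rows downward; lengths in m; the calibration is good to about 2 mm. A picture is of the moment at which its call begins.
- order.hand_in(): hands the job in; it is judged then, once.
The state is a dict: "t": time; "joint_pos": joint angles; "dq": joint speeds; "tau": joint torques, N m; "eef_pos": TCP position; "eef_rot": TCP orientation; "force": force on the tool from outside, world axes, zero at the start; "ft_torque": the same for the moment, N m; "gripper_width": finger opening in m; "finger_force": force on a finger pad.
Only numpy, scipy, OpenCV 4.12 (cv2) and the standard library are available. Lean on these libraries where they do the work, as an engineer would, in place of code of your own. Each camera call takes 0.05 s, during which the arm holds its last target. There are 200 camera calls.

## Working session

There is one attempt and no reset: what is moved stays moved. The work goes in short steps, Python scripts to look and compute and a tool call to move; the robot and the scene stay as the last step left them, time stands still between calls to the robot, and variables do not carry over. Pictures are saved under pics/ and viewed, at most 10 in all, crops included, and the job is handed in when it is done.

Besides the shell and the picture viewer there is one more tool, called after "Call:" as name(argument=value, ...) on one line, values as JSON. apply_moves: Moves the arm, as the interface text tells. Its arguments: {"type":"object","properties":{"rows":{"type":"array","items":{"type":"array","items":{"type":"array","items":{"type":"number"}}}},"grip":{"type":"number"}},"required":["rows"]}

```bash
mkdir -p pics; cat > h.py <<'E'
import numpy as np, cv2
from plant import readout, camera, order
def grab(n):
    c=camera(n); c['R']=cv2.Rodrigues(np.array(c['rvec'],float))[0]; c['t']=np.array(c['tvec'],float).ravel(); c['K']=np.array(c['intrinsics']); return c
def save(c,f): cv2.imwrite('pics/'+f,cv2.cvtColor(c['image'],cv2.COLOR_RGB2BGR))
def cloud(c):
    z=c['z_map']; v,u=np.mgrid[:z.shape[0],:z.shape[1]]; K=c['K']
    P=np.stack([(u-K[0,2])/K[0,0]*z,(v-K[1,2])/K[1,1]*z,z],-1)
    W=(P-c['t'])@c['R']; W[z==0]=np.nan; return W
def ray(c,u,v,h):
    d=c['R'].T@np.linalg.inv(c['K'])@np.array([u,v,1.]); o=-c['R'].T@c['t']; return o+d*(h-o[2])/d[2]
def proj(c,p):
    q=c['K']@(c['R']@np.array(p)+c['t']); return q[:2]/q[2]
E
python3 - <<'E'
from h import *
for n in ('top','scene'):
    c=grab(n); save(c,n+'0.png'); np.savez(n+'0.npz',**{k:c[k] for k in('image','z_map','R','t','K')}); print(n,-c['R'].T@c['t'])
print(readout.state())
E
```

```text
top [ 0.31639235 -0.13837276  1.24643903]
scene [1.0497566  0.45255238 1.33848684]
{'t': 0.1, 'joint_pos': array([ 1.03197729e+00,  2.76537418e-01,  1.50600582e+00, -1.83093405e-05,
        1.36072664e+00, -1.20983588e-01]), 'dq': array([-9.88849598e-04, -2.55557990e-03, -2.05246450e-03, -1.79922789e-03,
       -2.43006525e-05, -3.15376115e-03]), 'tau': array([ 1.30689641e-03, -4.17698336e+01, -2.46406406e+01, -2.62722569e-04,
        5.80759413e-03,  2.72780932e-05]), 'eef_pos': array([0.23309564, 0.52514409, 0.24952325]), 'eef_rot': array([ 2.07399330e-01,  9.78256007e-01, -7.96287808e-04, -2.63198512e-04]), 'force': array([ 0.50376455, -0.05167125,  0.0493856 ]), 'ft_torque': array([-0.04866544,  0.02287566, -0.02816752]), 'finger_force': 0.0, 'gripper_width': 0.08512538172374091}
```

View pics/top0.png

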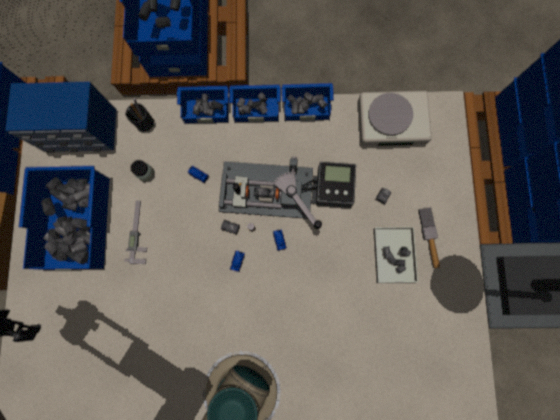

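View pics/scene0.png

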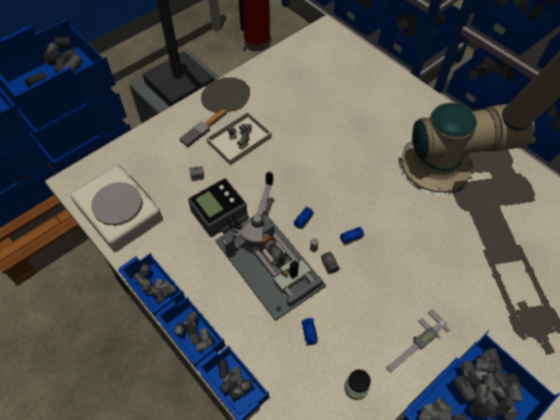

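The top view shows the clamp at about px (220-355, 160-218), with the black tab near (237,188), the lever pivot near (291,189) and the knob near (318,225). The reference bar (252,228) and spare lump (230,227) are in front of it.

```bash
python3 - <<'E'
from h import *
c=dict(np.load('top0.npz')); W=cloud(c)
x0,x1,y0,y1=205,370,145,270
s=W[y0:y1,x0:x1]; z=s[...,2]
print('bench z',np.nanmedian(W[250:300,300:350,2]))
for nm,lo,hi in(('plate',.007,.018),('case',.062,.078)):
    m=((z>lo)&(z<hi)).astype(np.uint8); n,l,st,_=cv2.connectedComponentsWithStats(m,connectivity=8)
    k=1+np.argmax(st[1:,4]); p=s[l==k][:,:2].astype(np.float32); print(nm,st[k],cv2.minAreaRect(p))
for nm,lo,hi in(('tabtop',.105,.122),('knobtop',.13,.15)):
    m=((z>lo)&(z<hi)).astype(np.uint8); n,l,st,ce=cv2.connectedComponentsWithStats(m,connectivity=8)
    for k in range(1,n):
        if st[k,4]>3: print(nm,st[k],ce[k]+[x0,y0],s[l==k].mean(0))
im=cv2.cvtColor(c['image'],cv2.COLOR_RGB2BGR)[y0:y1,x0:x1]
cv2.imwrite('pics/crop1.png',cv2.resize(im,None,fx=4.7,fy=4.7,interpolation=cv2.INTER_CUBIC))
E
```

```text
bench z -0.000653205934186656
plate [ 17  16  68  20 920] ((0.6779778003692627, -0.046821460127830505), (0.2192022055387497, 0.05906150862574577), 84.24918365478516)
case [ 112   16   39   43 1478] ((0.6220055818557739, -0.30035582184791565), (0.11512577533721924, 0.13086844980716705), 84.6254653930664)
tabtop [28 37  5  7 35] [235. 185.] [0.60651391 0.00679812 0.11362244]
tabtop [81 40 11 11 70] [290.72857143 189.51428571] [ 0.59031893 -0.15903472  0.10942585]
tabtop [96 59  4  2  4] [302.5  204.75] [ 0.54416349 -0.19293656  0.10583278]
tabtop [109  82   5   2   6] [315.83333333 227.66666667] [ 0.47392803 -0.22941837  0.11395759]
knobtop [109  75   8   8  53] [317.54716981 223.32075472] [ 0.4827773  -0.23264239  0.13940372]
```

View pics/crop1.png

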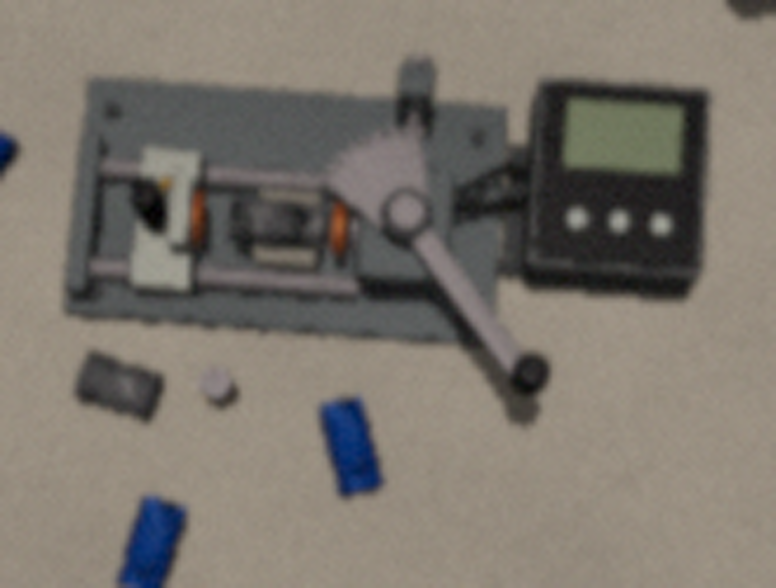

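The crop shows the tab at about px (150,200), the pivot at (405,212) and the knob at (530,373). The meter case gives clamp origin (0.599, -0.065) and yaw -5.4°. From that, the predicted pivot and knob match the measured ones to 1 mm, and jaw q comes out at about 0.022. Next I move above the tab.

Call:
apply_moves(rows=[[[0.03, -0.04, 0, 0, 0, -0.125], [0.038, -0.052, 0, 0, 0, -0.125], [0.038, -0.052, 0, 0, 0, -0.125], [0.038, -0.054, 0, 0, 0, -0.125], [0.038, -0.054, 0, 0, 0, -0.125], [0.038, -0.054, 0, 0, 0, -0.125], [0.038, -0.054, 0, 0, 0, -0.125], [0.038, -0.054, 0, 0, 0, -0.125], [0.038, -0.054, 0, 0, 0, -0.125], [0.038, -0.05, 0, 0, 0, -0.125]]])

```text
t: 1.35
eef_pos: [0.5914, 0.0263, 0.25]
eef_rot: [0.742, 0.67, -0.0, -0.0]
force: [0.4, 0.7, -0.2]
gripper_width: 0.0855
finger_force: 0.0
```

Call:
apply_moves(rows=[[[0, 0, -0.02, 0, 0, 0], [0, 0, 0, 0, 0, 0], [0, 0, 0, 0, 0, 0]]])

```text
t: 1.72
eef_pos: [0.5904, 0.0287, 0.2305]
eef_rot: [0.74, 0.672, -0.0, -0.0]
force: [0.1, -0.5, 0.5]
gripper_width: 0.0855
finger_force: 0.0
```

```bash
python3 - <<'E'
from h import *
s=readout.state(); print(s['t'],s['eef_pos'],s['eef_rot'],s['force'],s['joint_pos'])
c=grab('wrist'); save(c,'w1.png'); W=cloud(c); print(-c['R'].T@c['t'])
z=W[...,2]
for lo,hi in((.1125,.119),(.074,.082)):
    m=((z>lo)&(z<hi)).astype(np.uint8); n,l,st,ce=cv2.connectedComponentsWithStats(m)
    for k in range(1,n):
        if st[k,4]>60:
            p=W[l==k]; print(lo,st[k],ce[k],p.mean(0),cv2.minAreaRect(p[:,:2].astype(np.float32)))
E
```

```text
1.725 [0.59040247 0.0287457  0.23053744] [ 7.40302546e-01  6.72273846e-01 -1.43470010e-05 -1.26188465e-04] [ 0.12276214 -0.52403921  0.51312047] [-6.91200107e-02  3.11459269e-01  1.50288855e+00  1.58633814e-04
  1.32744686e+00  2.70860037e-02]
[0.59722227 0.09631297 0.35373297]
0.1125 [286 223  25  19 431] [298.4361949  232.27842227] [0.60707521 0.00648054 0.1142378 ] ((0.6069210767745972, 0.006262443959712982), (0.015373497270047665, 0.019034557044506073), 84.47161865234375)
0.074 [268 230  55  15 512] [293.63867188 238.171875  ] [ 0.60384788 -0.01261604  0.07727543] ((0.6052511930465698, -0.012279928661882877), (0.013700817711651325, 0.04929757118225098), 84.02942657470703)
0.074 [257 346  46  12 379] [277.8707124  351.04221636] [ 0.57844521 -0.13146296  0.07786157] ((0.5799775123596191, -0.13288260996341705), (0.009187650866806507, 0.04546436294913292), 85.46530151367188)
```

View pics/w1.png

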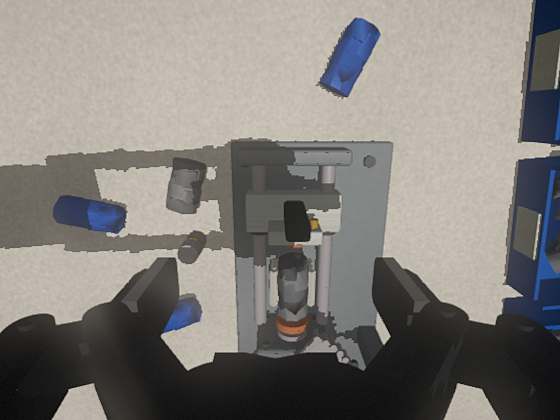

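The wrist view shows the tab at px (298,225), with the lump and orange pad below it. The tab measures (0.607, 0.0064), so q is about 0.022. I'll descend to TCP z ≈ 0.102 and close.

Call:
apply_moves(rows=[[[0.0083, -0.011, -0.01, 0, 0, 0.002], [0.0083, -0.0113, -0.02, 0, 0, 0], [0, 0, -0.03, 0, 0, 0], [0, 0, -0.03, 0, 0, 0], [0, 0, -0.02, 0, 0, 0], [0, 0, -0.013, 0, 0, 0], [0, 0, 0, 0, 0, 0]]])

```text
t: 2.65
eef_pos: [0.607, 0.0059, 0.1065]
eef_rot: [0.74, 0.673, -0.001, -0.001]
force: [-0.3, 0.6, 1.3]
gripper_width: 0.0855
finger_force: 0.0
```

Call:
apply_moves(rows=[[[0, 0, -0.004, 0, 0, 0], [0, 0, 0, 0, 0, 0], [0, 0, 0, 0, 0, 0], [0, 0, 0, 0, 0, 0], [0, 0, 0, 0, 0, 0], [0, 0, 0, 0, 0, 0]]], grip=0.012)

```text
t: 3.4
eef_pos: [0.6062, 0.006, 0.104]
eef_rot: [0.74, 0.673, -0.001, -0.001]
force: [-3.4, 1.0, 6.0]
gripper_width: 0.0188
finger_force: 62.0
```

Call:
apply_moves(rows=[[[0, -0.001, 0, 0, 0, 0], [-0.0002, -0.002, 0, 0, 0, 0], [-0.0002, -0.002, 0, 0, 0, 0], [-0.0002, -0.002, 0, 0, 0, 0], [-0.0002, -0.002, 0, 0, 0, 0], [-0.0002, -0.002, 0, 0, 0, 0]]])

```text
t: 4.15
eef_pos: [0.6055, -0.002, 0.1041]
eef_rot: [0.74, 0.672, 0.001, -0.002]
force: [-1.9, 8.6, 6.0]
gripper_width: 0.0192
finger_force: 62.0
```

Call:
apply_moves(rows=[[[-0.0002, -0.002, 0, 0, 0, 0], [-0.0002, -0.002, 0, 0, 0, 0], [-0.0002, -0.002, 0, 0, 0, 0]]])

```text
t: 4.53
eef_pos: [0.6048, -0.008, 0.1041]
eef_rot: [0.74, 0.672, 0.001, -0.002]
force: [-2.6, 8.3, 5.7]
gripper_width: 0.019
finger_force: 62.0
```

Call:
apply_moves(rows=[[[-0.0002, -0.002, 0, 0, 0, 0], [-0.0002, -0.002, 0, 0, 0, 0], [0, 0, 0, 0, 0, 0]]])

```text
t: 4.9
eef_pos: [0.6044, -0.0123, 0.1041]
eef_rot: [0.74, 0.672, 0.001, -0.002]
force: [-2.4, 7.6, 6.0]
gripper_width: 0.0189
finger_force: 62.0
```

Call:
apply_moves(rows=[[[-0.0001, -0.001, 0, 0, 0, 0], [-0.0001, -0.001, 0, 0, 0, 0]]])

```text
t: 5.15
eef_pos: [0.6043, -0.0137, 0.1041]
eef_rot: [0.74, 0.672, 0.002, -0.002]
force: [-2.2, 9.7, 4.8]
gripper_width: 0.0188
finger_force: 61.9
```

Call:
apply_moves(rows=[[[-0.0001, -0.001, 0, 0, 0, 0], [-0.0001, -0.001, 0, 0, 0, 0]]])

```text
t: 5.4
eef_pos: [0.6041, -0.0156, 0.1041]
eef_rot: [0.74, 0.672, 0.002, -0.002]
force: [-1.6, 9.6, 4.8]
gripper_width: 0.0191
finger_force: 62.0
```

Call:
apply_moves(rows=[[[-0.0001, -0.001, 0, 0, 0, 0], [-0.0001, -0.001, 0, 0, 0, 0]]])

```text
t: 5.65
eef_pos: [0.6039, -0.0176, 0.1041]
eef_rot: [0.74, 0.672, 0.002, -0.002]
force: [-3.0, 9.2, 5.1]
gripper_width: 0.0192
finger_force: 62.0
```

```bash
python3 - <<'E'
from h import *
c=grab('wrist'); save(c,'w2.png'); print(readout.state()['force'],readout.state()['eef_pos'])
E
```

```text
[-3.02455368 10.05810939  5.74869828] [ 0.60391092 -0.01778408  0.10406474]
```

View pics/w2.png

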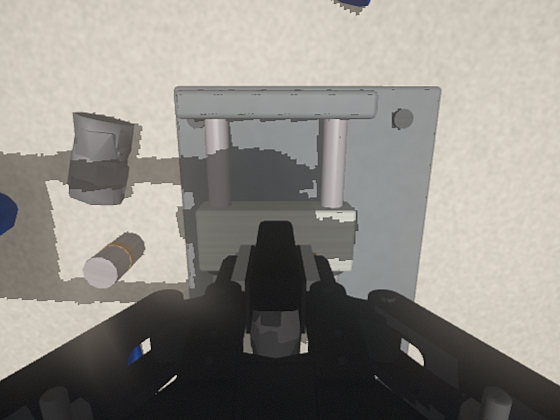

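The wrist view shows the fingers on the tab at px (275,260) with the lump just ahead at (273,335). The force step to about 9.6 N says the jaw now pushes the lump. I'll go on slowly towards the pad.

Call:
apply_moves(rows=[[[-0.0001, -0.001, 0, 0, 0, 0], [0, 0, 0, 0, 0, 0]]])

```text
t: 5.95
eef_pos: [0.6038, -0.0188, 0.1041]
eef_rot: [0.74, 0.672, 0.002, -0.002]
force: [-2.4, 9.0, 5.6]
gripper_width: 0.019
finger_force: 62.0
```

Call:
apply_moves(rows=[[[-0.0001, -0.001, 0, 0, 0, 0], [-0.0001, -0.001, 0, 0, 0, 0]]])

```text
t: 6.2
eef_pos: [0.6037, -0.0202, 0.1041]
eef_rot: [0.74, 0.672, 0.002, -0.003]
force: [-2.8, 10.9, 5.5]
gripper_width: 0.0191
finger_force: 62.0
```

Call:
apply_moves(rows=[[[-0.0001, -0.001, 0, 0, 0, 0], [0, 0, 0, 0, 0, 0]]])

```text
t: 6.45
eef_pos: [0.6036, -0.021, 0.1041]
eef_rot: [0.74, 0.672, 0.002, -0.003]
force: [-3.1, 10.9, 6.3]
gripper_width: 0.019
finger_force: 62.0
```

Call:
apply_moves(rows=[[[-0.0001, -0.001, 0, 0, 0, 0], [0, -0.0005, 0, 0, 0, 0]]])

```text
t: 6.7
eef_pos: [0.6035, -0.0221, 0.104]
eef_rot: [0.74, 0.672, 0.002, -0.003]
force: [-2.0, 12.8, 4.8]
gripper_width: 0.0188
finger_force: 62.1
```

Call:
apply_moves(rows=[[[-0.0001, -0.001, 0, 0, 0, 0], [0, 0, 0, 0, 0, 0]]])

```text
t: 6.95
eef_pos: [0.6034, -0.0229, 0.1041]
eef_rot: [0.74, 0.672, 0.002, -0.003]
force: [-2.4, 12.5, 5.1]
gripper_width: 0.0189
finger_force: 62.0
```

Call:
apply_moves(rows=[[[0, 0, 0, 0, 0, 0], [0, 0, 0, 0, 0, 0]]])

```text
t: 7.2
eef_pos: [0.6034, -0.0229, 0.1041]
eef_rot: [0.74, 0.672, 0.002, -0.003]
force: [-2.1, 12.6, 5.7]
gripper_width: 0.0191
finger_force: 62.0
```

The force is up to about 12.6 N against 9.5 N before the pad, so the pad is pressing with about 3-4 N. I'll release and look.

Call:
apply_moves(rows=[[[0, 0, 0, 0, 0, 0], [0, 0, 0, 0, 0, 0], [0, 0, 0, 0, 0, 0], [0, 0, 0, 0, 0, 0], [0, 0, 0.02, 0, 0, 0], [0, 0, 0.04, 0, 0, 0], [0, 0, 0.05, 0, 0, 0], [0, 0, 0.03, 0, 0, 0], [0, 0, 0, 0, 0, 0]]], grip=0.085)

```text
t: 8.32
eef_pos: [0.6057, -0.028, 0.2463]
eef_rot: [0.74, 0.673, 0.002, 0.003]
force: [-0.3, 0.2, -0.6]
gripper_width: 0.0849
finger_force: 0.0
```

```bash
python3 - <<'E'
from h import *
s=readout.state(); print(s['t'],s['eef_pos'],s['force'])
c=grab('wrist'); save(c,'w3.png'); W=cloud(c); z=W[...,2]
m=((z>.1125)&(z<.119)).astype(np.uint8); n,l,st,ce=cv2.connectedComponentsWithStats(m)
o=np.array([.599,-.0647]); a=-.0944; Rc=np.array([[np.cos(a),-np.sin(a)],[np.sin(a),np.cos(a)]])
for k in range(1,n):
    if st[k,4]>60:
        p=W[l==k]; r=cv2.minAreaRect(p[:,:2].astype(np.float32)); print(st[k],r,(np.array(r[0])-o)@Rc)
E
```

```text
8.325 [ 0.60565522 -0.02803365  0.24627163] [-0.26045045  0.18364817 -0.60221669]
[259 185  25  20 404] ((0.604246973991394, -0.02244018390774727), (0.015851985663175583, 0.019454164430499077), 85.00199127197266) [0.00124021 0.04256624]
```

View pics/w3.png

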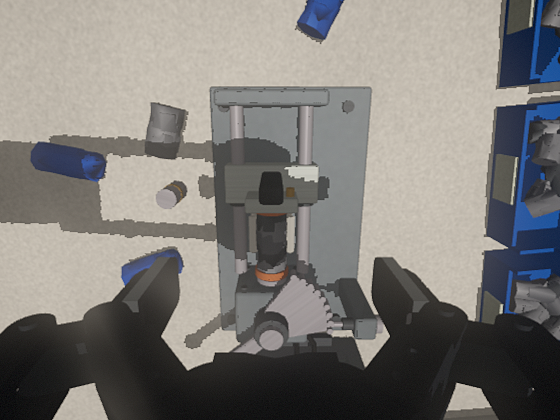

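The wrist view shows the jaw closed up to the lump, px (270,185) to (270,270), with the lump between its copper face and the pad. q ≈ 0.051, so the pad is pressed in about 4 mm. Now I move above the knob with the fingers closing along the tangent.

Call:
apply_moves(rows=[[[-0.02, -0.034, 0, 0, 0, -0.144], [-0.0205, -0.034, 0, 0, 0, -0.144], [-0.0205, -0.034, 0, 0, 0, -0.144], [-0.0205, -0.034, 0, 0, 0, -0.144], [-0.0205, -0.034, 0, 0, 0, -0.144], [-0.0205, -0.034, 0, 0, 0, -0.144], [0, 0, 0, 0, 0, 0], [0, 0, 0, 0, 0, 0]]])

```text
t: 9.38
eef_pos: [0.4812, -0.231, 0.242]
eef_rot: [0.954, 0.301, -0.001, -0.001]
force: [0.5, -0.6, 0.1]
gripper_width: 0.0848
finger_force: 0.0
```

```bash
python3 - <<'E'
from h import *
s=readout.state(); print(s['t'],s['eef_pos'],s['eef_rot'],s['force'],s['joint_pos'])
q=s['eef_rot']; print('ang',np.degrees(2*np.arctan2(q[1],q[0]))-90)
for n in('wrist','top'):
    c=grab(n); save(c,n+'4.png'); W=cloud(c); z=W[...,2]
    m=((z>.136)&(z<.145)&(abs(W[...,0]-.483)<.04)&(abs(W[...,1]+.233)<.04)).astype(np.uint8); p=W[m>0]
    print(n,len(p)); 
    if len(p)>4: print(p.mean(0),cv2.minEnclosingCircle(p[:,:2].astype(np.float32)))
E
```

```text
9.375 [ 0.4812224  -0.23096583  0.24201566] [ 9.53533459e-01  3.01284215e-01 -5.10746730e-04 -1.22619157e-03] [ 0.50336507 -0.59798708  0.12397457] [-5.78368849e-01  2.20099140e-01  1.60347297e+00  7.88584817e-04
  1.32056501e+00  3.80152347e-01]
ang -54.93046328621829
wrist 668
[ 0.48474009 -0.23405037  0.13963577] ((0.48413968086242676, -0.23472703993320465), 0.011520763859152794)
top 6
[ 0.4762466  -0.23547798  0.14089096] ((0.47649532556533813, -0.2351556420326233), 0.004734382499009371)
```

View pics/wrist4.png

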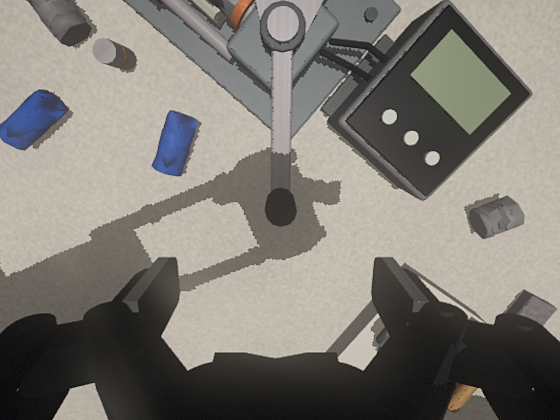

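The wrist view shows the knob at px (281,207), centred between the fingers, and the lever pointing straight to the pivot at (281,25). The knob is at (0.484, -0.234). I'll descend and grip.

Call:
apply_moves(rows=[[[0.0026, -0.003, -0.02, 0, 0, 0], [0, 0, -0.03, 0, 0, 0], [0, 0, -0.03, 0, 0, 0], [0, 0, -0.03, 0, 0, 0], [0, 0, -0.01, 0, 0, 0], [0, 0, 0, 0, 0, 0]]])

```text
t: 10.22
eef_pos: [0.4844, -0.2339, 0.123]
eef_rot: [0.953, 0.302, -0.0, -0.0]
force: [0.0, -0.3, 1.3]
gripper_width: 0.0849
finger_force: 0.0
```

Call:
apply_moves(rows=[[[0, 0, 0, 0, 0, 0], [0, 0, 0, 0, 0, 0], [0, 0, 0, 0, 0, 0], [0, 0, 0, 0, 0, 0], [0, 0, 0, 0, 0, 0], [0, 0, 0, 0, 0, 0]]], grip=0.016)

```text
t: 10.98
eef_pos: [0.4837, -0.2338, 0.1242]
eef_rot: [0.954, 0.301, -0.0, -0.001]
force: [-2.0, 3.0, 4.8]
gripper_width: 0.0226
finger_force: 58.4
```

```bash
cat > lev.py <<'E'
from h import *
s=readout.state(); p=s['eef_pos'][:2]; v=p-np.array([.5902,-.1592]); a0=np.radians(214.9)
th=(a0-np.arctan2(v[1],v[0]))%(2*np.pi); th=(th+np.pi)%(2*np.pi)-np.pi
t=np.array([v[1],-v[0]])/np.linalg.norm(v); f=s['force'][:2]
q=s['eef_rot']; print('t',s['t'],'pos',s['eef_pos'],'th',th,'r',np.linalg.norm(v),'Ftan',f@t,'Frad',f@v/np.linalg.norm(v),'Fz',s['force'][2],'ang',np.degrees(2*np.arctan2(q[1],q[0]))-90)
E
python3 lev.py
```

```text
t 10.975 pos [ 0.48368329 -0.23375249  0.12417636] th -0.0015480243564045537 r 0.13001493793701238 Ftan 3.580870039411736 Frad -0.11504353549042008 Fz 4.826622881833501 ang -54.97647459740282
```

```bash
python3 - <<'E'
import numpy as np
th=np.arange(0,.641,.04); f=np.radians(214.9)-th; P=.13*np.c_[np.cos(f),np.sin(f)]
for a,d in zip(th[1:],np.diff(P,axis=0)): print(round(a,2),np.round(d,4))
E
```

```text
0.04 [-0.0029  0.0043]
0.08 [-0.0027  0.0044]
0.12 [-0.0025  0.0045]
0.16 [-0.0024  0.0046]
0.2 [-0.0022  0.0047]
0.24 [-0.002   0.0048]
0.28 [-0.0018  0.0049]
0.32 [-0.0016  0.005 ]
0.36 [-0.0014  0.005 ]
0.4 [-0.0012  0.0051]
0.44 [-0.001   0.0051]
0.48 [-0.0008  0.0051]
0.52 [-0.0006  0.0052]
0.56 [-0.0004  0.0052]
0.6 [-0.0002  0.0052]
0.64 [0.0001 0.0052]
```

Call:
apply_moves(rows=[[[-0.0029, 0.0043, 0, 0, 0, -0.04], [-0.0027, 0.0044, 0, 0, 0, -0.04], [-0.0025, 0.0045, 0, 0, 0, -0.04], [-0.0024, 0.0046, 0, 0, 0, -0.04], [0, 0, 0, 0, 0, 0]]])

```text
t: 11.6
eef_pos: [0.4738, -0.2169, 0.1242]
eef_rot: [0.974, 0.225, 0.0, 0.001]
force: [-0.6, -0.6, 4.8]
gripper_width: 0.0226
finger_force: 59.1
```

```bash
python3 lev.py
```

```text
t 11.6 pos [ 0.47384517 -0.21693937  0.12417575] th 0.1484886028725656 r 0.12989334190239152 Ftan -0.24723052038861743 Frad 0.8453220529890202 Fz 4.804680679435529 ang -64.04936277324933
```

Call:
apply_moves(rows=[[[-0.0022, 0.0047, 0, 0, 0, -0.04], [-0.002, 0.0048, 0, 0, 0, -0.04], [-0.0018, 0.0049, 0, 0, 0, -0.04], [-0.0016, 0.005, 0, 0, 0, -0.04], [0, 0, 0, 0, 0, 0]]])

```text
t: 12.22
eef_pos: [0.4664, -0.1977, 0.1242]
eef_rot: [0.989, 0.146, 0.0, 0.001]
force: [-0.8, -0.8, 5.1]
gripper_width: 0.0225
finger_force: 59.2
```

```bash
python3 lev.py
```

```text
t 12.225 pos [ 0.46636138 -0.19773459  0.12415158] th 0.3074492249322871 r 0.1296954863805858 Ftan -0.5150925052713068 Frad 0.9616431706390849 Fz 5.120876138303024 ang -73.21526988857588
```

Call:
apply_moves(rows=[[[-0.0014, 0.005, 0, 0, 0, -0.04], [-0.0012, 0.0051, 0, 0, 0, -0.04], [-0.001, 0.0051, 0, 0, 0, -0.04], [-0.0008, 0.0051, 0, 0, 0, -0.04], [0, 0, 0, 0, 0, 0]]])

```text
t: 12.85
eef_pos: [0.462, -0.1775, 0.1242]
eef_rot: [0.998, 0.066, 0.0, 0.001]
force: [-0.1, -0.7, 5.4]
gripper_width: 0.0228
finger_force: 59.2
```

```bash
python3 lev.py
```

```text
t 12.85 pos [ 0.46197426 -0.1775219   0.12415737] th 0.467192785081437 r 0.12952811734667447 Ftan -0.6933161770296206 Frad 0.21328720502590795 Fz 5.3708826783072015 ang -82.38066476064172
```

Call:
apply_moves(rows=[[[-0.0006, 0.0052, 0, 0, 0, -0.04], [-0.0004, 0.0052, 0, 0, 0, -0.04], [-0.0002, 0.0052, 0, 0, 0, -0.04], [0, 0.005, 0, 0, 0, -0.04], [0, 0, 0, 0, 0, 0], [0, 0, 0, 0, 0, 0]]])

```text
t: 13.6
eef_pos: [0.4609, -0.1571, 0.1242]
eef_rot: [1.0, -0.013, 0.001, 0.001]
force: [-1.1, -0.3, 5.8]
gripper_width: 0.0225
finger_force: 59.2
```

```bash
python3 lev.py; python3 - <<'E'
from h import *
c=grab('wrist'); W=cloud(c); z=W[...,2]
o=np.array([.599,-.0647]); a=-.0944; Rc=np.array([[np.cos(a),-np.sin(a)],[np.sin(a),np.cos(a)]])
m=((z>.1125)&(z<.119)).astype(np.uint8); n,l,st,ce=cv2.connectedComponentsWithStats(m)
for k in range(1,n):
    if st[k,4]>40: p=W[l==k]; print(st[k],(p.mean(0)[:2]-o)@Rc)
a,b=grab('scene'),None
im=cv2.cvtColor(a['image'],cv2.COLOR_RGB2BGR)[150:330,190:390]
wi=cv2.cvtColor(c['image'],cv2.COLOR_RGB2BGR)
cv2.imwrite('pics/fin.png',np.hstack([cv2.resize(im,(400,360),interpolation=cv2.INTER_CUBIC),cv2.resize(wi,(400,360))]))
E
```

```text
t 13.6 pos [ 0.46091756 -0.15706859  0.12415039] th 0.6256048823470586 r 0.12930000682321377 Ftan -0.33572171803902884 Frad 1.0954323507552661 Fz 5.849814381823907 ang -91.52762858095521
[234 247  84  25 497] [-0.11882998 -0.10498503]
[218 256  15   8  71] [-0.12280207 -0.08326763]
[319 256  14   8  78] [-0.11979125 -0.12678341]
```

View pics/fin.png

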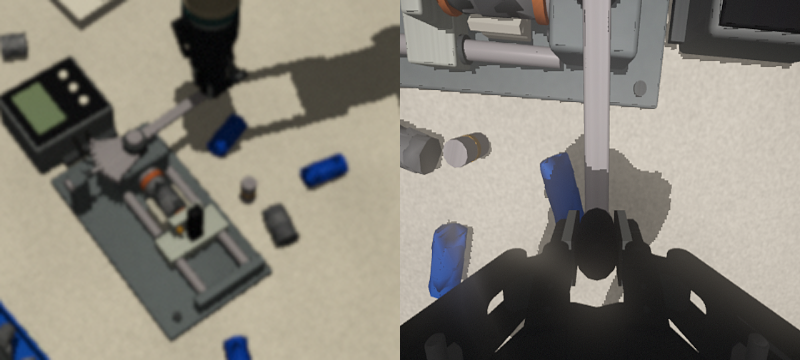

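The left half (scene) shows the lump still between the pad, px (150,180), and the jaw at (190,220). The right half (wrist) shows the knob held between the fingers at px (597,240), and the lever at 0.626 rad, past the fourth crest. I'll nudge it to the middle of the notch so the pull is firmer.

Call:
apply_moves(rows=[[[0, 0.001, 0, 0, 0, -0.008], [0, 0.0015, 0, 0, 0, -0.008], [0, 0, 0, 0, 0, 0], [0, 0, 0, 0, 0, 0], [0, 0, 0, 0, 0, 0]]])

```text
t: 14.32
eef_pos: [0.461, -0.1555, 0.1242]
eef_rot: [1.0, -0.021, 0.001, 0.001]
force: [-1.9, -3.7, 5.4]
gripper_width: 0.0228
finger_force: 59.2
```

```bash
python3 lev.py
```

```text
t 14.325 pos [ 0.46098489 -0.15547471  0.12417228] th 0.6379420454310423 r 0.12926880037008295 Ftan -3.734607258316077 Frad 1.7569751436846452 Fz 5.412159217788227 ang -92.4145901266389
```

The lever is at 0.638 rad, mid-range, and the load is rising as it starts to leave the notch. That fits four clicks, so I'm handing in.

```bash
python3 -c "
from plant import order
print(order.hand_in())"
```

```text
the job is handed in; nothing more can be done
None
```

I handed the job in with the lump nipped between the jaw and pad (pad force estimated at 7 to 8 N) and the fingers holding the lever at about 0.64 rad, past the fourth click and short of the fifth; the hand-in gave no verdict.

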